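Fit the guard plate and rock the tight locating block out of the specimen nest

TASK

Lower the loose guard plate over the two dowel pins of the specimen nest, with the locating block standing up through its window, until the plate lies flush; it goes on first because its window stops the block from being cocked over too far. Then rock the tight block side to side, from one sprung jaw to the other, easing it up until it comes free: a straight pull only lifts the nest, which must stay standing where it is; leave the other things on the bench where they are. Finish while still holding the block upright and still, just clear (about 15 mm) above the plate's window and touching neither plate nor nest.

Things in the scene. Friction and masses are not known exactly. Their poses are not given: they have to be found in the camera images.
- nest: Specimen nest: aluminium fixture 130 x 130 mm, top face 36 mm above the bench, 2.1 kg, standing loose on four rubber feet. Origin: centre of its underside, on the bench; z up; x along the line through the two dowel pins; y across, from jaw to jaw. A channel 35 mm wide in x, its floor at z = 14 mm, crosses the middle and holds two sprung steel jaws.
- pin_near (a point): Tip of the dowel pin at x = -42 mm, y = 0 in the nest frame. Both pins are 10 mm thick and stand 16 mm above the nest's top face; their upper 5 mm taper.
- pin_far (a point): Tip of the other dowel pin, at x = +42 mm, y = 0 in the nest frame.
- jaw_line (a point): Point in the middle between the jaw noses, 30 mm above the nest's origin. The noses touch the block's +y and -y faces here, pushed by springs of about 30 N, so friction holds the block with about 18 N a side: pulled straight up it takes the nest along. Turned about this x axis 3 to 6 degrees each way, one face slides up while the other stays, so each swing walks it up 2 to 4 mm.
- block: Locating block: steel bar 32 (x) x 36 (y) x 70 mm tall, 0.5 kg. Origin: centre of its underside; z up, axes parallel to the nest's at the start. It stands on the channel floor in the middle of the nest: foot at z = 14 mm, top at 84 mm in the nest frame. Its y faces rub on the jaws until it has risen about 17 mm, then it is free. Grasp it across its 36 mm width, above the plate, with a firm grip.
- block_top (a point): Centre of the locating block's top face (a black hole), 70 mm above its origin; 36 mm above the plate's upper face while the block is seated and the plate is on.
- plate: Guard plate: bare steel, 116 (x) x 56 (y) x 12 mm, 0.4 kg, flat on the bench. Origin: centre of its underside; z up. Two 11 mm through holes at x = +42 and -42 mm, y = 0, fit the pins, either way round. Grasp it across its 56 mm width at the middle, by the upper part of its edges. On the nest it lies flat on the top face: origin at z = 36 mm, upper face at z = 48 mm in the nest frame.
- window (a point): Centre of the plate's window in its upper face, 12 mm above the plate's origin. The window is 40 (x) x 44 (y) mm and passes the block with 4 mm to spare all round, so that the seated block can lean about 7 degrees.
- mount_low: Bystander: black resin specimen puck, 30 mm across, 16 mm high; origin at the centre of its underside.
- mount_tall: Bystander: black resin specimen puck, 30 mm across, 19 mm high; origin at the centre of its underside.
- lens_case: Bystander: cream screw-cap lens case with a black cap, 39 mm across, 60 mm high; origin at the centre of its underside.
- microscope: Furniture, fixed: tall white inverted microscope to the left of the work, with eyepieces that overhang towards the robot. Origin: middle of its foot, on the bench. Swing the arm past it drawn back. (Behind the work to the right stands a printer with a low paper tray, its edge at about x = 0.51 m, 17 to 28 mm above the bench.)
- gauge_pin: Bystander: steel gauge pin standing on end, 12 mm across, 36 mm high; origin at the centre of its underside.
There are look-alikes about, which are no part of the job. Leave any orange look-alike of the block alone.

How it is judged:
By the outcome, as a careful person would: the job done as asked, in the order asked, and still so for the second after the job is handed in, while the arm keeps its last pose, push and grip.
It also fails if it takes over 61 s, if anything falls off the work surface, if the arm or the gripper's body presses on something with over 40 N, if the wrist force passes 120 N, or if a joint passes its speed limit or range.

ROBOT

A 7-joint arm with a two-finger parallel gripper is mounted at the origin on a cart in front of the work surface, level with it; the furniture and walls round the work are solid. World frame = base frame: x ahead of the robot, y to its left, z up, the work surface at z = 0. Lengths are in m, angles in rad, forces in N, time in s.
With the tool pointing down it reaches from about 0.4 to 0.875 m from the base axis. Payload 6.5 kg.
Tool frame: the origin (TCP) lies midway between the tips of the shut fingers; the grasp point (between the pads) lies 19 mm behind it; y points along the fingers, z is the direction in which the jaws open and shut, and the axes are right-handed (so a half turn about y gives the same grasp; the last joint's range is limited). The gripper opens to 85 mm and grips with 20 to 120 N. Pads are 22 mm wide; open, the fingers measure 114 mm over their backs; the gripper's body (76 mm by 85 mm) begins 54 mm behind the grasp point. The pads swing forward as they close: fully open they stand 13 mm farther back than shut.
Start: joints at [-1.168, 0.536, -0.004, 1.538, 0.003, 1.067, -0.071], TCP at [0.294, 0.58, 0.231] pointing down, gripper open.
Joint ranges: [-2.7, 2.7], [-0.37, 2.16], [-1.27, 1.26], [0.24, 2.4], [-1.31, 4.45], [0.19, 1.91], [-2.76, 2.76]. Speed limits (rad/s): [2.39, 2.39, 3.14, 3.14, 3.14, 3.14, 3.14].

INTERFACE

Orientations are given as a rotation vector (axis times angle).
In Python, from workcell import manip gives the robot as it stands. Calls block until the motion is done:
- manip.move_to(position, orientation): joint-space move of the TCP to a pose.
- manip.movel(position, orientation=None, speed=0.15, max_force=None): straight line of the TCP; orientation=None keeps the orientation; speed is the mean speed in m/s. With max_force (N) it stops when the force on the tool has changed by that much, and returns True; else False.
- manip.movej(angles): joint-space move.
- manip.gripper_to(opening): finger opening in m; the grip force is fixed at half the most; returns when the fingers have stopped.
- manip.pause(seconds).
- manip.solve_ik(position, orientation): joint angles nearest the present ones, or None.
- manip.get_image(name): name is "scene" or "side" or "wrist"; returns the picture (420x560x3 uint8, red, green, blue); there is no depth.
- manip.calibration(name): a dict with "fx", "fy", "cx", "cy" (pixels), "R" (3x3) and "t" (3): a world point X has camera coordinates R X + t. Camera axes: x right, y down, z forward; pixel columns grow to the right and rows downward; lengths in m; the calibration is good to about 2 mm. A picture is of the moment at which its call begins: read the wrist's pose just before it. calibration takes no time and is no camera call; for the wrist camera it gives the pose at the moment of the call.
A pose or a line that the arm cannot do raises manip.PlanningError and nothing moves.
- manip.job_done(): hands the job in, once; it reports no verdict.
Trained networks look in the newest picture that a camera, given by its name, has taken for a name from the list of things; names that differ only in an ending like _2 or _b are one class to them, and where a whole thing is asked for, a point or a joint stands for the part that bears it (a point fixed in the world has none). Each returns a list of dicts, best first, with "score" (0 to 1); they miss things now and then, are a little off and sometimes report something else, mostly with a low value. They report only what shows in the picture. A call takes as long as a camera call. They do not tell look-alikes from the thing itself.
- manip.masks_of(camera, name): "pixels" (420x560 bool, what is visible of it) and "point" ([column, row] in pixels, amid what is visible of it).
Readings, each from a call of its own:
- manip.current_time(): time.
- manip.current_joints(): joint angles.
- manip.current_joint_velocities(): joint speeds.
- manip.current_tau(): joint torques, N m.
- manip.current_tcp_pos(): TCP position.
- manip.current_ee_rot(): TCP orientation.
- manip.current_force(): force on the tool from outside, world axes, zero at the start.
- manip.current_torque(): the same for the moment, N m.
- manip.current_opening(): finger opening in m.
Only numpy, scipy, OpenCV 4.12 (cv2) and the standard library are available. Lean on these libraries where they do the work, as an engineer would, in place of code of your own. Each camera call takes 0.05 s, during which the arm holds its last target. There are 200 camera calls.

## Working session

There is one attempt and no reset: what is moved stays moved. The work goes in short steps, each a Python script; the robot and the scene stay as the last script left them, time stands still between calls to the robot, and variables do not carry over. Pictures are saved under pics/ and viewed, about 8 in all and at most 12, crops included, and the job is handed in when it is done.

```bash
mkdir -p pics; ls
python3 - <<'E'
from workcell import manip
import cv2, numpy as np
ims=[]
for c in ["scene","side"]:
    im=manip.get_image(c); cv2.imwrite(f"pics/{c}0.png",im[:,:,::-1])
    k=manip.calibration(c); print(c,k['fx'],k['cx'],k['cy'],np.round(-k['R'].T@k['t'],3), np.round(k['R'][2],2))
    for n in ["nest","block","plate","mount_low","lens_case","gauge_pin","pin_near","pin_far","block_top","window"]:
        for d in manip.masks_of(c,n)[:3]: print(n,round(d['score'],2),np.round(d['point']),d['pixels'].sum())
print(manip.current_ee_rot(),manip.current_time())
E
```

```text
pics
scene 416.2742782405924 273.6422228388799 203.69230671173514 [0.844 0.433 0.755] [-0.32 -0.59 -0.74]
nest 0.92 [293. 207.] 2238
block 0.92 [294. 190.] 432
block 0.88 [290. 156.] 441
block 0.5 [267. 135.] 529
plate 0.64 [266. 138.] 513
plate 0.26 [290. 208.] 2260
mount_low 0.57 [262. 246.] 99
lens_case 0.92 [224. 229.] 408
pin_near 0.7 [292. 207.] 2408
pin_far 0.9 [292. 204.] 2342
pin_far 0.17 [266. 139.] 556
block_top 0.58 [292. 192.] 405
window 0.97 [266. 139.] 531
side 453.4947429393507 284.54853579964924 207.20971606072672 [-0.027 -0.179  1.179] [ 0.44  0.04 -0.9 ]
nest 0.81 [284. 232.] 2009
block 0.81 [335. 253.] 292
block 0.58 [285. 231.] 1925
block 0.48 [290. 222.] 260
plate 0.73 [372. 264.] 765
mount_low 0.3 [288. 232.] 1973
lens_case 0.75 [292. 170.] 266
pin_near 0.6 [290. 232.] 2039
pin_far 0.58 [286. 229.] 2051
block_top 0.75 [339. 250.] 257
block_top 0.68 [286. 222.] 251
window 0.69 [373. 264.] 663
[-1.53935722  0.3675055  -0.36751319] 1.1
```

View pics/scene0.png

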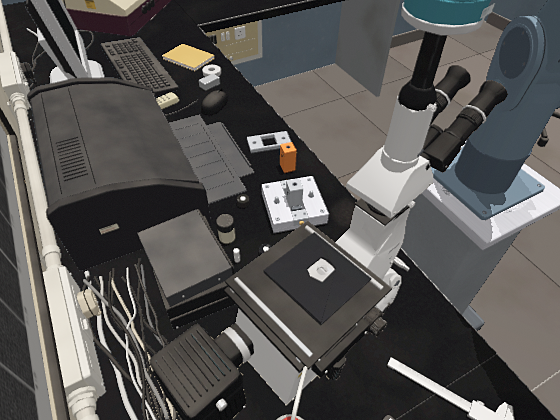

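View pics/side0.png

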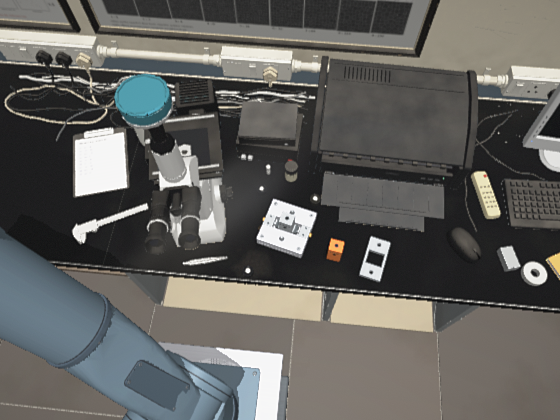

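Scene view: nest at (293,207) with the grey block in it at (294,190). Plate at (268,140). The side view has nest at (286,228), plate at (375,259).
Could be taken for the block: grey block in the nest (scene 294,190; side 286,225), which I choose, and the orange look-alike (scene 290,156; side 335,250). Could be taken for the plate: only the white windowed plate.

```bash
cat > h.py <<'E'
from workcell import manip
import cv2, numpy as np
from scipy.spatial.transform import Rotation as Ro
def ray(k,px,z):
    d=k['R'].T@np.array([(px[0]-k['cx'])/k['fx'],(px[1]-k['cy'])/k['fy'],1]); o=-k['R'].T@k['t']
    return o+d*(z-o[2])/d[2]
def proj(k,X):
    c=np.atleast_2d(X)@k['R'].T+k['t']; return np.c_[c[:,0]/c[:,2]*k['fx']+k['cx'],c[:,1]/c[:,2]*k['fy']+k['cy']]
def rv(yaw,tilt=None):
    """tool y down; tool z (jaw direction) along horizontal angle yaw; tilt = Rotation applied in world"""
    z=np.array([np.cos(yaw),np.sin(yaw),0]); y=np.array([0,0,-1.]); x=np.cross(y,z)
    R=Ro.from_matrix(np.c_[x,y,z])
    if tilt is not None: R=tilt*R
    return R.as_rotvec()
E
python3 - <<'E'
from h import *
import glob
for c in ["scene","side"]:
    k=manip.calibration(c); im=manip.get_image(c)
    P={'scene':dict(plate=((268,140),.012),nest=((295,205),.036),orange=((290,146),.07)),
       'side':dict(plate=((375,259),.012),nest=((286,228),.036),orange=((335,243),.07),eyeL=((157,245),.25),eyeR=((186,245),.25),eyeL4=((157,245),.4),eyeR0=((186,245),.1),foot=((185,190),0),footR=((222,240),0),case=((291,170),.03),top=((145,95),.5))}[c]
    for n,(p,z) in P.items(): print(c,n,np.round(ray(k,p,z),3))
    for n,z in [("plate",.010),("nest",.036)]:
        for d in manip.masks_of(c,n)[:1]:
            m=d['pixels'].astype(np.uint8); ct=max(cv2.findContours(m,0,1)[0],key=cv2.contourArea)[:,0]
            w=np.array([ray(k,p,z)[:2] for p in ct])
            r=cv2.minAreaRect((w*1000).astype(np.float32)); print(c,n,np.round(d['point']),[np.round(a,1) for a in r])
k=manip.calibration("wrist")
R=Ro.from_rotvec(manip.current_ee_rot()); t=manip.current_tcp_pos()
print("tool axes",np.round(R.as_matrix(),2),"wrist cam in tool",np.round(R.inv().apply(-k['R'].T@k['t']-t),3),np.round(R.inv().apply(k['R'][2]),2),k['fx'])
s=cv2.imread("pics/scene0.png")[100:260,190:350]; d=cv2.imread("pics/side0.png")[180:290,240:400]
a=cv2.resize(s,(480,480),interpolation=2); b=cv2.resize(d,(480,330),interpolation=2); o=np.zeros((480,960,3),np.uint8); o[:,:480]=a;o[:330,480:]=b
cv2.imwrite("pics/crop0.png",cv2.resize(o,(800,400)))
for y in (1.1,.6,.2,0,-.2):
    for r in (.42,.45):
        print(y,r,manip.solve_ik([r*np.cos(y),r*np.sin(y),.25],rv(y+np.pi/2)) )
E
```

```text
scene plate [ 0.424 -0.384  0.012]
scene nest [ 0.492 -0.117  0.036]
scene orange [ 0.418 -0.273  0.07 ]
scene plate [266. 138.] [array([ 423.8, -382.1]), array([ 69.5, 116.5]), np.float64(75.2)]
scene nest [289. 208.] [array([ 490. , -126.7]), array([157.1, 134.9]), np.float64(74.6)]
side plate [ 0.417 -0.385  0.012]
side nest [ 0.474 -0.136  0.036]
side orange [ 0.429 -0.269  0.07 ]
side eyeL [0.312 0.134 0.25 ]
side eyeR [0.318 0.071 0.25 ]
side eyeL4 [0.257 0.083 0.4  ]
side eyeR0 [0.374 0.111 0.1  ]
side foot [0.583 0.175 0.   ]
side footR [0.436 0.041 0.   ]
side case [ 0.664 -0.132  0.03 ]
side top [0.52 0.14 0.5 ]
side plate [376. 254.] [array([ 419. , -383.7]), array([ 58. , 121.2]), np.float64(75.5)]
side nest [283. 236.] [array([ 476.5, -136.6]), array([136.9, 139.2]), np.float64(76.1)]
tool axes [[ 0.89  0.    0.45]
 [-0.45  0.    0.89]
 [ 0.   -1.    0.  ]] wrist cam in tool [-0.074 -0.143  0.   ] [0.29 0.96 0.  ] 311.5946730927998
1.1 0.42 [-0.87504438  0.13565709 -0.35860647  2.07173985  0.05865884  0.94354775
  1.40571434]
1.1 0.45 [-0.87664788  0.19192905 -0.36209636  2.00603134  0.08272961  0.95741593
  1.39045393]
0.6 0.42 [-0.59754043  0.12035038 -0.11817649  2.08319881  0.01754287  0.93894822
  1.44556421]
0.6 0.45 [-0.58308416  0.1754572  -0.13055387  2.01702671  0.02792578  0.95075625
  1.44291096]
0.2 0.42 [-0.46064419  0.11081595  0.16552986  2.09681535 -0.02263988  0.93558637
  1.48811972]
0.2 0.45 [-0.42869943  0.16710596  0.14376127  2.03020301 -0.0293802   0.94618087
  1.50106689]
0 0.42 [-0.41492389  0.10918105  0.33286842  2.10447406 -0.04428696  0.93435585
  1.51323337]
0 0.45 [-0.38350228  0.16785372  0.31785498  2.03821992 -0.06447672  0.94476944
  1.53878415]
-0.2 0.42 [-0.37958113  0.11120316  0.51328263  2.11212033 -0.06784841  0.93360477
  1.54225754]
-0.2 0.45 [-0.35067993  0.17498799  0.50863438  2.04635535 -0.10482383  0.94464757
  1.58380957]
```

View pics/crop0.png

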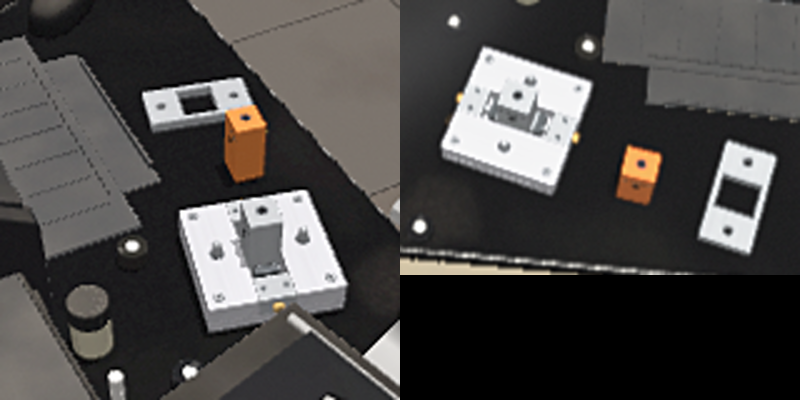

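Confirmed in the crop: the grey block with a black hole stands in the nest, orange block is apart, plate with window and two holes to the right. Next I need a safe way past the eyepieces.

Run:
```python
from h import *
ks,kd=manip.calibration("scene"),manip.calibration("side")
def tri(a,b):
    A=[];B=[]
    for k,p in((ks,a),(kd,b)):
        d=ray(k,p,0)-(-k['R'].T@k['t']); d/=np.linalg.norm(d); M=np.eye(3)-np.outer(d,d); A.append(M);B.append(M@(-k['R'].T@k['t']))
    X=np.linalg.solve(A[0]+A[1],B[0]+B[1]); return np.round(X,3)
print("eyes",tri((490,115),(155,245)),tri((464,72),(187,240)),tri((495,120),(160,240)))
print("pins near",tri((310.8,193.2),(281.2,238.4)),"far",tri((276.8,198.8),(292.4,212)))
print("blocktop",tri((294.8,184),(286.5,218)))
print("plate holes",tri((190+160/2.5,100+105/2.5),(240+347/2.5,180+161/2.5)),tri((190+233/2.5,100+95/2.5),(240+327/2.5,180+230/2.5)))
# IK in-plane data
y=1.107; 
from scipy.optimize import least_squares
D=[]
for r in (.3,.35,.4,.5,.6,.7,.8):
  for z in (.1,.231,.35,.5):
    for off in (0,):
      q=manip.solve_ik([r*np.cos(1.102),r*np.sin(1.102),z],manip.current_ee_rot())
      if q is not None: D.append((r,z,*q))
D=np.array(D); S=D[np.abs(D[:,4])<.15]; print(len(D),len(S))
def f(p,q): # pitch sum
    L1,e1,L2,e2,a,h=p; s=q[:,1]; t=q[:,1]+q[:,3]
    return L1*np.sin(s)+e1*np.cos(s)+L2*np.sin(t)+e2*np.cos(t)+a, h+L1*np.cos(s)-e1*np.sin(s)+L2*np.cos(t)-e2*np.sin(t)
def res(p):
    r,z=f(p,S[:,2:]); return np.r_[r-S[:,0],z-S[:,1]]
o=least_squares(res,[.3,.05,.34,.05,.07,.1]); print(np.round(o.x,3),abs(o.fun).max())
for row in D: print(np.round(row,2))
```

```text
eyes [0.273 0.104 0.355] [0.274 0.032 0.395] [0.28  0.107 0.352]
pins near [ 0.441 -0.127  0.041] far [ 0.522 -0.15   0.042]
blocktop [ 0.483 -0.137  0.083]
plate holes [ 0.461 -0.395  0.011] [ 0.38  -0.374  0.009]
26 26
[ 0.504  0.     0.446 -0.     0.002  0.013] 0.0003197634498090518
[ 0.3   0.23 -1.19 -0.09 -0.06  2.35 -0.01  0.88 -0.14]
[ 0.3   0.35 -1.19 -0.24 -0.05  2.16 -0.01  1.22 -0.13]
[ 0.3   0.5  -1.19 -0.3  -0.05  1.86 -0.01  1.58 -0.13]
[ 0.35  0.1  -1.19  0.29 -0.05  2.38  0.03  0.48 -0.16]
[ 0.35  0.23 -1.19  0.01 -0.04  2.26  0.    0.87 -0.13]
[ 0.35  0.35 -1.19 -0.13 -0.04  2.08 -0.01  1.2  -0.12]
[ 0.35  0.5  -1.19 -0.2  -0.03  1.78 -0.01  1.55 -0.12]
[ 0.4   0.1  -1.19  0.35 -0.03  2.26  0.02  0.53 -0.14]
[ 0.4   0.23 -1.18  0.11 -0.03  2.15  0.    0.88 -0.12]
[ 0.4   0.35 -1.19 -0.03 -0.03  1.99 -0.    1.19 -0.11]
[ 0.4   0.5  -1.19 -0.09 -0.02  1.7  -0.    1.54 -0.11]
[ 0.5   0.1  -1.17  0.48 -0.02  2.03  0.02  0.63 -0.11]
[ 0.5   0.23 -1.17  0.28 -0.02  1.93  0.01  0.93 -0.1 ]
[ 0.5   0.35 -1.18  0.16 -0.01  1.78  0.    1.2  -0.09]
[ 0.5   0.5  -1.19  0.1  -0.    1.5   0.    1.54 -0.09]
[ 0.6   0.1  -1.17  0.62 -0.01  1.77  0.01  0.76 -0.08]
[ 0.6   0.23 -1.17  0.45 -0.01  1.68  0.01  1.01 -0.08]
[ 0.6   0.35 -1.17  0.35 -0.    1.53  0.    1.26 -0.08]
[ 0.6   0.5  -1.18  0.31  0.01  1.25 -0.    1.58 -0.07]
[ 0.7   0.1  -1.16  0.76 -0.    1.48  0.    0.9  -0.07]
[ 0.7   0.23 -1.17  0.63  0.    1.39 -0.    1.13 -0.06]
[ 0.7   0.35 -1.17  0.55  0.01  1.24 -0.    1.36 -0.06]
[ 0.7   0.5  -1.18  0.53  0.02  0.92 -0.01  1.69 -0.06]
[ 0.8   0.1  -1.16  0.94  0.01  1.13 -0.01  1.08 -0.05]
[ 0.8   0.23 -1.17  0.82  0.02  1.03 -0.01  1.29 -0.05]
[ 0.8   0.35 -1.17  0.78  0.02  0.85 -0.02  1.52 -0.05]
```

Eyepiece tips are at about (0.273, 0.03–0.11, 0.35–0.40), so I fold the arm back (tool tilted inward), swing past, then look from above the plate.

Run:
```python
from h import *
manip.movej([-1.17,-.35,0,2.37,0,1.42,-.07]); print(np.round(manip.current_tcp_pos(),3),manip.current_time(),np.round(manip.current_force(),1))
manip.movej([.74,-.35,0,2.37,0,1.42,1.2]); print(np.round(manip.current_tcp_pos(),3),manip.current_time(),np.round(manip.current_force(),1))
yaw=np.radians(75)
manip.move_to([.4205,-.3845,.14],rv(yaw)); print(np.round(manip.current_joints(),2),manip.current_time())
im=manip.get_image("wrist"); k=manip.calibration("wrist")
for n in ("plate","window"):
  for d in manip.masks_of("wrist",n)[:2]:
    print(n,d['score'],d['point'],d['pixels'].sum())
    if n=="plate": np.save("pm.npy",d['pixels'])
    w=np.array([ray(k,p,.012)[:2] for p in max(cv2.findContours(d['pixels'].astype(np.uint8),0,1)[0],key=cv2.contourArea)[:,0]])
    print([np.round(a,1) for a in cv2.minAreaRect((w*1000).astype(np.float32))])
X=np.array([.4205,-.3845,.012]); u=np.array([np.cos(yaw-np.pi/2),np.sin(yaw-np.pi/2),0])
im=im[:,:,::-1].copy()
for p in proj(k,[X,X+.042*u,X-.042*u]): cv2.circle(im,tuple(int(v) for v in np.round(p)),2,(0,0,255),-1)
cv2.imwrite("pics/w1.png",im)
```

```text
[0.092 0.103 0.308] 3.275 [-0.1  0.2  0.7]
[ 0.066 -0.121  0.308] 5.425 [ 0.2 -0.2  0. ]
[ 0.69  0.52 -0.04  1.83  0.03  0.8   1.95] 7.1333
plate 0.63 [281.8, 175.5] 5566
[array([ 422.5, -384.4]), array([ 56.2, 117.1]), np.float64(75.5)]
window 0.75 [520.4, 204.4] 11017
[array([ 484.8, -165.4]), array([ 86.2, 143.7]), np.float64(75.9)]
window 0.65 [278.5, 175.5] 5940
[array([ 422.7, -384.6]), array([ 57.6, 118.1]), np.float64(75.1)]
```

View pics/w1.png

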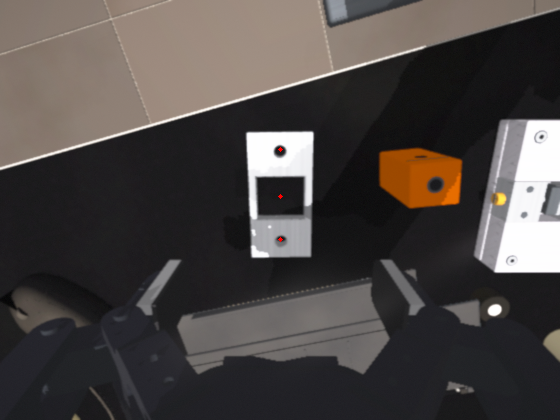

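The wrist view confirms the plate under the gripper with holes at (280,152) and (281,240), orange block at (420,178), and nest at the right edge. I'll measure the holes and, from the same relative pose, the pins, so that camera bias cancels.

Run:
```python
from h import *
im=manip.get_image("wrist"); k=manip.calibration("wrist"); print(manip.current_tcp_pos())
g=cv2.cvtColor(im,cv2.COLOR_RGB2GRAY)
for c in ((280,152),(281,240)):
    p=g[c[1]-12:c[1]+13,c[0]-12:c[0]+13]; n,l,s,ce=cv2.connectedComponentsWithStats((p<110).astype(np.uint8))
    i=min(range(1,n),key=lambda i:np.hypot(*(ce[i]-12))); print("hole",s[i][4],ce[i]+np.array(c)-12,np.round(ray(k,ce[i]+np.array(c)-12,.012)*1000,1))
yaw=np.radians(75)
manip.move_to([.4815,-.1385,.18],rv(yaw)); print(manip.current_tcp_pos(),manip.current_time())
im=manip.get_image("wrist"); np.save("nest.npy",im); k=manip.calibration("wrist"); import pickle; pickle.dump(k,open("kn.p","wb"))
X=np.array([.4815,-.1385,.052]); u=np.array([np.cos(yaw-np.pi/2),np.sin(yaw-np.pi/2),0])
print(proj(k,[X,X+.042*u,X-.042*u]))
cv2.imwrite("pics/w2.png",cv2.resize(im[60:320,120:440,::-1],(800,650))[:600])
```

```text
[ 0.42041839 -0.38460512  0.14071455]
hole 91 [279.62637363 150.43956044] [ 381.5 -374.2   12. ]
hole 60 [280.75       238.71666667] [ 461.6 -394.6   12. ]
[ 0.48121775 -0.14016993  0.17993111] 8.3417
[[281.9472886  195.55543181]
 [281.99489186 238.69736741]
 [281.89533159 148.46777485]]
```

View pics/w2.png

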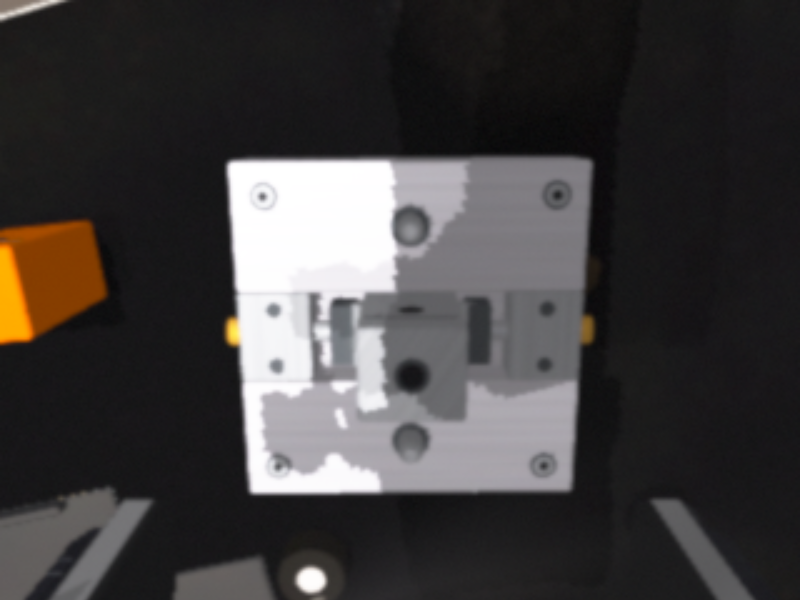

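Nest seen square-on: pins at crop (411,227) and (411,440), four screws at the corners, block hole at (411,375). Solve for the nest pose from the screws and top-face corners.

Run:
```python
from h import *
import pickle; k=pickle.load(open("kn.p","rb"))
P=lambda l,z:np.array([ray(k,np.array(p)/2.5+[120-.3,60-.3],z)*1000 for p in l])
s=P([(263,196),(557,194),(278,465),(543,465)],.036); print(np.round(s,1),s.mean(0))
d=s[2]+s[3]-s[0]-s[1]; print("yaw",np.degrees(np.arctan2(d[1],d[0])), "y-dir",np.degrees(np.arctan2(*(s[0]+s[2]-s[1]-s[3])[[1,0]])))
c=P([(229,161),(592,159),(572,490),(250,491)],.036); print(np.round(c,1),c.mean(0), np.linalg.norm(c[0]-c[1]),np.linalg.norm(c[1]-c[2]))
p=P([(411,227),(411,440)],.050); print(p,p.mean(0),np.linalg.norm(p[0]-p[1]))
b=P([(411,375)],.084); print("blk",b)
```

```text
[[ 420.3 -175.3   36. ]
 [ 447.4  -72.6   36. ]
 [ 522.6 -202.5   36. ]
 [ 550.4  -99.9   36. ]] [ 485.19185475 -137.57137708   36.        ]
yaw -14.848126146393781 y-dir -104.97051795245304
[[ 405.5 -183.2   36. ]
 [ 438.7  -58.1   36. ]
 [ 564.3  -90.9   36. ]
 [ 530.6 -216.9   36. ]] [ 484.76246288 -137.26581396   36.        ] 129.46126170955242 129.80644238859847
[[ 443.3491888  -126.28414356   50.        ]
 [ 520.46141119 -146.86753753   50.        ]] [ 481.9053     -136.57584054   50.        ] 79.8120977691602
blk [[ 484.91357238 -137.81467794   84.        ]]
```

```bash
cat >> h.py <<'E'
def st(s=""): print(s,"t",round(manip.current_time(),2),"p",np.round(np.array(manip.current_tcp_pos())*1000,1),"F",np.round(manip.current_force(),1),"M",np.round(manip.current_torque(),2),"o",round(manip.current_opening()*1000,1))
E
python3 - <<'E'
from h import *
o=rv(np.radians(75.2))
manip.move_to([.4222,-.3845,.07],o)
manip.movel([.4222,-.3845,.001],o,speed=.08,max_force=15); st("down")
manip.gripper_to(0.0); st("grip")
manip.movel([.4222,-.3845,.125],o,speed=.2); st("lift")
manip.movel([.4849,-.1375,.125],o,speed=.25); manip.pause(.2); st("over")
im=manip.get_image("wrist"); cv2.imwrite("pics/w3.png",im[:,:,::-1])
side=manip.get_image("side");
E
```

```text
down t 10.47 p [ 422.5 -384.8    1.4] F [-0.2 -0.8 -0.7] M [ 0.03  0.02 -0.01] o 85.5
grip t 10.89 p [ 422.4 -384.9    2. ] F [-0.9  1.7  7.4] M [0.19 0.36 0.08] o 54.2
lift t 11.66 p [ 421.2 -383.6  123.7] F [-0.5  0.2 -5.2] M [ 0.06  0.06 -0.01] o 53.7
over t 13.03 p [ 484.5 -138.8  124.9] F [-0.5 -0.2 -5.3] M [-0.02 -0.04 -0.01] o 53.5
```

View pics/w3.png

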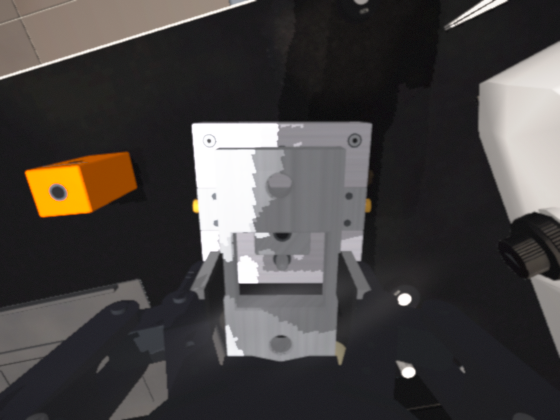

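Plate is held level (its holes at (281,185) and (281,345)), with the block visible and centred in the window at about (281,240). Lower with position feedback.

```bash
cat >> h.py <<'E'
def settle(tgt,o,n=2,speed=.1):
    tgt=np.array(tgt); cmd=tgt.copy()
    for i in range(n):
        manip.movel(cmd,o,speed=speed); manip.pause(.12)
        e=tgt-np.array(manip.current_tcp_pos()); cmd=cmd+e
    return cmd
E
python3 - <<'E'
from h import *
o=rv(np.radians(75.2)); T=[.4850,-.1376]
c=settle([*T,.060],o,3); manip.movel(c,o,speed=.05); st("above pins")
print("rot err",np.degrees((Ro.from_rotvec(manip.current_ee_rot())*Ro.from_rotvec(o).inv()).as_rotvec()))
r=manip.movel([c[0],c[1],c[2]-.0225],o,speed=.03,max_force=8); st(f"low {r}")
im=manip.get_image("wrist"); cv2.imwrite("pics/w4.png",im[:,:,::-1])
print(c)
E
```

```text
above pins t 15.03 p [ 485.  -137.6   60. ] F [ 0.2  0.2 -3.7] M [-0.    0.05 -0.03] o 53.9
rot err [-0.00062395 -0.00020656 -0.00142861]
low True t 15.73 p [ 484.7 -137.6   38. ] F [-0.9  0.9  6. ] M [-0.02  0.13 -0.03] o 54.1
[ 0.48497162 -0.13757032  0.05998758]
```

View pics/w4.png

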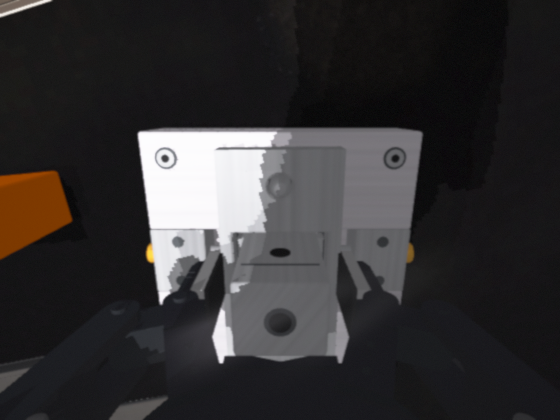

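The plate went down without sticking: TCP height 38.0 mm equals grasp height 2.0 + 36 mm, so it is flush, and pin shows filling the near hole at (280,186). Release and grip the block.

Run:
```python
from h import *
o=rv(np.radians(75.2)); T=[.4849,-.1376]
manip.gripper_to(.085); st("open")
c=settle([*T,.054],o,3,speed=.06); manip.movel(c,o,speed=.05); st("at block")
im=manip.get_image("wrist"); cv2.imwrite("pics/w5.png",im[:,:,::-1])
manip.gripper_to(0.0); manip.pause(.2); st("grip"); np.save("c.npy",c); print(c)
```

```text
open t 16.2 p [ 483.4 -137.3   37.1] F [-0.1 -0.   0.8] M [ 0.05  0.01 -0.02] o 84.8
at block t 17.73 p [ 484.9 -137.6   54. ] F [-0.2 -0.2  0.1] M [-0.   -0.03 -0.04] o 84.7
grip t 18.5 p [ 484.9 -137.7   54.2] F [-1.6  0.   5. ] M [ 0.02  0.33 -0.03] o 35.1
[ 0.484897   -0.13759376  0.05399464]
```

View pics/w5.png

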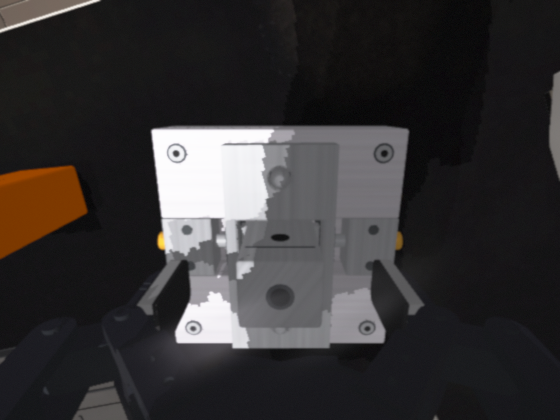

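Plate lies flat on the nest with the block centred in the window (top hole at (280,297)); grip closed at 35 mm with no side force. Now the first careful swings.

```bash
cat >> h.py <<'E'
O0=Ro.from_rotvec(rv(np.radians(75.2)))
U=np.array([np.cos(np.radians(-14.8)),np.sin(np.radians(-14.8)),0])
PV=np.array([.4849,-.1376,.030])
def rock(th,rise,speed=.006):
    c=np.load("c.npy"); R=Ro.from_rotvec(U*np.radians(th))
    p=PV+R.apply(c-PV)+[0,0,rise]
    manip.movel(p,(R*O0).as_rotvec(),speed=speed); st(f"th {th} rise {rise*1000:.1f}")
    a=(Ro.from_rotvec(manip.current_ee_rot())*O0.inv()).as_rotvec()
    tp=np.array(manip.current_tcp_pos()); q=tp-Ro.from_rotvec(a).apply(c-PV)-PV
    print("   actual tilt",np.round(np.degrees(a@U),2),"rise",np.round(q[2]*1000,2),"lat",np.round(q[:2]*1000,1))
E
python3 - <<'E'
from h import *
rock(4,.0014,.004)
rock(-4.5,.0035)
rock(4.5,.0058)
E
```

```text
th 4 rise 1.4 t 19.18 p [ 484.4 -139.4   55.1] F [ 0.6 -2.  -2.4] M [-1.35  0.13 -0.02] o 35.1
   actual tilt 3.98 rise 1.18 lat [-0.1 -0.2]
th -4.5 rise 3.5 t 20.02 p [ 485.4 -135.4   57.2] F [ 1.5 -1.5 -8.6] M [ 0.42 -0.64  0.07] o 35.0
   actual tilt -4.46 rise 3.29 lat [0.  0.3]
th 4.5 rise 5.8 t 20.9 p [ 484.3 -139.5   59.6] F [  2.2  -1.4 -11.4] M [-1.02 -0.41 -0.06] o 35.6
   actual tilt 4.47 rise 5.66 lat [-0.2 -0.1]
```

Run:
```python
from h import *
rock(-4.5,.0078); rock(4.5,.0098)
im=manip.get_image("wrist"); rock(0,.0108)
im2=manip.get_image("wrist")
cv2.imwrite("pics/w6.png",np.hstack([im[100:400,100:460],im2[100:400,100:460]])[:,:,::-1])
```

```text
th -4.5 rise 7.8 t 21.76 p [ 485.4 -135.5   61.9] F [ 0.4  0.1 -5.6] M [ 0.49 -0.33  0.01] o 35.0
   actual tilt -4.46 rise 7.98 lat [0.  0.3]
th 4.5 rise 9.8 t 22.62 p [ 484.2 -139.7   63.6] F [ 1.3 -1.9 -8. ] M [-1.1   0.02  0.03] o 35.0
   actual tilt 4.46 rise 9.72 lat [-0.2 -0.3]
th 0 rise 10.8 t 23.18 p [ 484.8 -137.4   64.7] F [  1.1  -0.9 -10.8] M [-0.06 -0.4  -0.03] o 35.2
   actual tilt 0.01 rise 10.67 lat [-0.1  0.2]
```

View pics/w6.png

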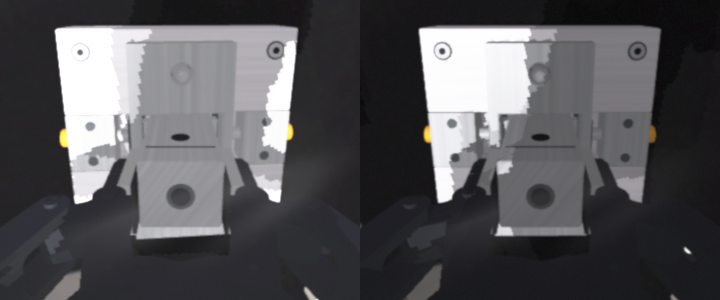

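Nest has stayed down (screw spacing shrank exactly as 10.7 mm of camera rise predicts), plate flat, block hole still at (280,295) so it is held firmly. Continue until free.

Run:
```python
from h import *
rock(-4.5,.0119); rock(4.5,.0139); rock(-4.5,.0159); rock(4.5,.0179); rock(-4.5,.0199); rock(4.5,.0215); rock(0,.0222)
c=np.load("c.npy")
r=manip.movel(c+[0,0,.030],O0.as_rotvec(),speed=.02,max_force=8); st(r)
im=manip.get_image("wrist"); cv2.imwrite("pics/w7.png",im[:,:,::-1])
```

```text
th -4.5 rise 11.9 t 23.73 p [ 485.4 -135.7   66.1] F [-1.8  1.4 -1.7] M [ 0.24  0.22 -0.04] o 35.3
   actual tilt -4.46 rise 12.22 lat [-0.   0.1]
th 4.5 rise 13.9 t 24.59 p [ 484.3 -140.1   68.6] F [-3.2  1.4  6.6] M [-0.18  0.89 -0.04] o 35.1
   actual tilt 4.52 rise 14.63 lat [-0.1 -0.7]
th -4.5 rise 15.9 t 25.45 p [ 485.6 -135.9   70.9] F [-3.7  1.2 10.3] M [0.28 1.14 0.  ] o 35.1
   actual tilt -4.48 rise 16.93 lat [ 0.2 -0.1]
th 4.5 rise 17.9 t 26.31 p [ 484.9 -139.7   72. ] F [-0.5  0.6  2.5] M [ 0.08 -0.08 -0.  ] o 34.9
   actual tilt 4.47 rise 18.08 lat [ 0.5 -0.3]
th -4.5 rise 19.9 t 27.17 p [ 484.9 -135.8   73.5] F [-0.1 -0.5 -4.7] M [0.15 0.03 0.01] o 35.0
   actual tilt -4.5 rise 19.58 lat [-0.5 -0.1]
th 4.5 rise 21.5 t 28.0 p [ 484.4 -139.3   75.4] F [-0.4 -0.2 -5. ] M [-0.13  0.07  0.01] o 35.2
   actual tilt 4.5 rise 21.49 lat [-0.   0.1]
th 0 rise 22.2 t 28.49 p [ 485.  -137.    76.2] F [-0.6  0.1 -4.7] M [-0.03  0.05  0.04] o 35.3
   actual tilt 0.01 rise 22.19 lat [0.1 0.6]
False t 29.03 p [ 484.9 -137.7   84.1] F [-0.3  0.2 -4. ] M [-0.02 -0.    0.02] o 35.4
```

View pics/w7.png

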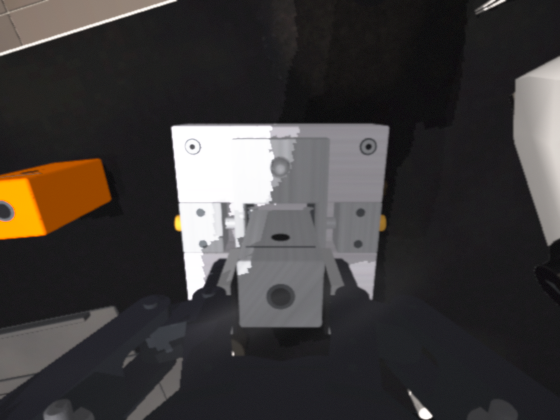

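Free: only the block's weight (≈4.7 N) remains on the tool. Plate and nest are in place and the hole is at (281,297) as at the grasp, so no slip. Lift to the final height.

Run:
```python
from h import *
cmd=settle(np.load("c.npy")+[0,0,.049],O0.as_rotvec(),2,speed=.04); manip.pause(.5); st("final")
print("tilt",np.degrees((Ro.from_rotvec(manip.current_ee_rot())*O0.inv()).as_rotvec()))
im=manip.get_image("wrist"); k=manip.calibration("wrist"); s=manip.get_image("scene"); d=manip.get_image("side")
a=cv2.resize(s[100:260,190:350],(400,400),interpolation=2); b=cv2.resize(d[150:290,230:400],(400,330),interpolation=2)
o=np.zeros((600,800,3),np.uint8); o[:400,:400]=a;o[:330,400:]=b; o[330:600,400:760]=cv2.resize(im,(360,270))
cv2.imwrite("pics/f.png",o[:,:,::-1])
for n in(-1,1): print(proj(k,[PV*[1,1,0]+[0,0,.036]+O0.apply([.053,0,n*.053])*1 ,PV*[1,1,0]+[0,0,.036]+O0.apply([-.053,0,n*.053])]))
```

```text
final t 30.69 p [ 485.1 -137.7  103.2] F [-0.4  0.7 -4.8] M [-0.01  0.    0.  ] o 35.3
tilt [0.00045746 0.00122653 0.00012655]
[[210.17481907 283.26397663]
 [199.71696466 142.37378522]]
[[348.88471454 283.18619808]
 [359.17648476 142.36985424]]
```

View pics/f.png

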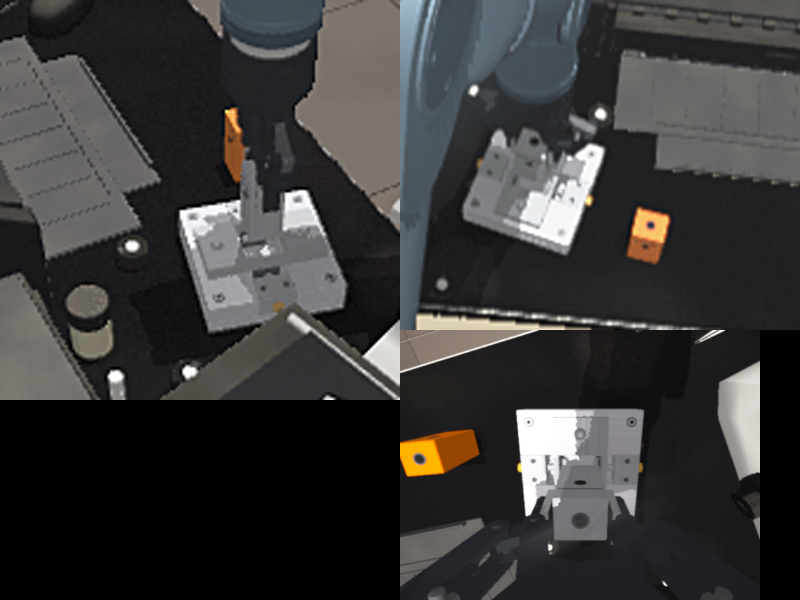

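The scene view shows the nest on the same pixels as at the start, corner (180,208), right corner (345,300). The plate is flat, the block upright above the window, and the bystanders are unmoved. Handing in.

Run:
```python
from h import *
st(); manip.job_done(); print("done")
```

```text
t 30.84 p [ 485.1 -137.7  103.2] F [ 0.5  0.1 -4.1] M [ 0.02 -0.06 -0.02] o 35.0
the job is handed in; nothing more can be done
done
```

The job is done and handed in at 30.8 s of the 61 s allowed: the guard plate lies flush on the nest, and the block is free and held upright above its window.

- **Plate:** I lowered it over both pins before touching the block. It went down at the first try to the height expected for flush (TCP at 38.0 mm, which is the 2.0 mm grasp height plus 36 mm), and the picture showed a pin filling the near hole.
- **Block:** I rocked it about ±4.5° on the jaw line, rising about 2 mm a swing, until only its weight was left on the tool. It then went straight up to 49 mm above its seat, so its foot should be about 15 mm above the plate.
- **Last checks:**
  - The tool was vertical to within 0.002° and still, with a grip opening of 35 mm and about 4–5 N on the tool, close to the block's weight.
  - In the scene view the nest stands on the same pixels as at the start.
  - The plate is flat, and the orange block, puck, lens case and gauge pin seen there look unmoved. I did not measure any of them.
- **Less sure:**
  - Halfway up, the tool felt up to about 10 N of upward push for two swings, at about 14.6–17 mm of rise; it was gone once the block came clear.
  - I did not measure the 15 mm gap directly. It comes from the lift height and from the block showing no visible slip in the grip.

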